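# Third hand for the engraver: press the pen tray to the fence

## Robot

A 6-joint arm with a two-finger parallel gripper is mounted at the origin on the work surface. World frame = base frame: x ahead of the robot, y to its left, z up, the work surface at z = 0. Lengths are in mm, angles in rad, forces in N, time in s.
With the tool pointing down it reaches from about 275 to 1000 mm from the base axis. Payload 8.4 kg.
Tool frame: the origin (TCP) lies midway between the tips of the shut fingers; the grasp point (between the pads) lies 19 mm behind it; z points along the fingers, y is the line along which they close (so a half turn about z gives the same grasp; the last joint's range is limited). The gripper opens to 85 mm and grips with 20 to 120 N. Pads are 22 mm wide; open, the fingers measure 114 mm over their backs; the gripper's body (76 mm by 85 mm) begins 54 mm behind the grasp point. The pads swing forward as they close: fully open they stand 13 mm farther back than shut.
Start: joints at [1.194, 0.353, 1.633, -0, 1.155, -0.002], TCP at [228.803, 581.616, 231.281] pointing down, gripper open.
Joint ranges: [-2.63, 2.63], [-0.92, 2.1], [0.06, 2.66], [-1.3, 4.44], [0, 2.69], [-3.02, 3.02]. Speed limits (rad/s): [2.22, 2.22, 2.79, 3.14, 3.14, 3.14].

## Interface

Orientations are given as [roll, pitch, yaw] about the fixed x, y, z axes, in that order (R = Rz(yaw) Ry(pitch) Rx(roll)).
In Python, from rig import r gives the robot as it stands.
- The arm moves only by the tool servo_tool, never from a script. Its argument "deltas" is a list of rows, each an object of numbers: "x", "y", "z": the shift along the world's x, y, z in mm; "rx", "ry", "rz": the turn, a rotation vector about the world's x, y, z in rad; "gripper": the gripper's target within -1 to 1 (fully open at 1, half-way at 0, shut at -1). A call has 1 to 10 rows; each row is the pose to reach, as a shift and turn from the pose commanded when the call began; what a row does not reach only later rows make up. A row lasts 1/10 s, in which the tool goes at most 50 mm and 8.59 degrees, less where a joint would pass 70% of its speed; a pose out of reach is approached as far as the arm can. A call with a gripper value outside its range is refused whole. The fingers move at their own pace and stop on an object; "newtons" is the grip in N (left out, the last holds). Time passes only in rows, so rows that repeat a pose let the fingers close. It gives the time, the measured TCP pose, the force, the opening and the grip force at its end, in the units of the state.
- r.sense(): the state, without advancing time (a new reading comes with each control period).
- r.grab_frame(name): name is "scene" or "top" or "wrist"; returns the picture (384x512x3 uint8, blue, green, red); there is no depth.
- r.camera_params(name): a dict with "mtx" (3x3 intrinsics, pixels), "eye" and "orientation" of the camera in the world. Camera axes: x right, y down, z forward; pixel columns grow to the right and rows downward; lengths in mm; the calibration is good to about 2 mm. A picture is of the moment at which its call begins: read the wrist's pose just before it. camera_params takes no time and is no camera call; for the wrist camera it gives the pose at the moment of the call.
- r.sign_off(): hands the job in; it is judged then, once.
Trained networks look in the newest picture that a camera, given by its name, has taken for a name from the list of things; names that differ only in an ending like _2 or _b are one class to them, and where a whole thing is asked for, a point or a joint stands for the part that bears it (a point fixed in the world has none). Each returns a list of dicts, best first, with "conf" (0 to 1); they miss things now and then, are a little off and sometimes report something else, mostly with a low value. They report only what shows in the picture. A call takes as long as a camera call. They do not tell look-alikes from the thing itself.
- r.recognise(name, camera): "box" ([left, top, width, height] in pixels, round what is visible of it).
The state is a dict: "clock": time; "qpos": joint angles; "qvel": joint speeds; "joint_efforts": joint torques, N m; "eef_pos": TCP position; "tcp_rot": TCP orientation; "contact_force": force on the tool from outside, world axes, zero at the start; "wrist_torque": the same for the moment, N m; "opening": opening from 0.0 (shut) to 1.0 (fully open); "grasp_force": force on a finger pad.
Only numpy, scipy, OpenCV 4.12 (cv2) and the standard library are available. Lean on these libraries where they do the work, as an engineer would, in place of code of your own. Each camera call takes 0.05 s, during which the arm holds its last target. There are 200 camera calls.

## Task

Lay the rectangular brass pen tray flat on my holding board, right way up, with a long side against the wooden fence and midway between the two turn-buttons; set it down gently and do not ram it. Then press it flush against the fence with a steady push of about 12 newtons and keep pressing while I swing the buttons over its rim and tighten the wing nuts: after some three seconds of steady push the program finishes still pressing, without letting go. Leave the other tools and dishes where they lie.

Things in the scene. Friction and masses are not known exactly. Their poses are not given: they have to be found in the camera images.
- pen_tray: Loose open rectangular tray of cast brass, about 0.3 kg: 58 mm (x) by 130 mm (y, its long axis) by 18 mm high, upright walls and floor 3 mm thick, both ends alike. Origin: centre of the underside; z up. It starts right way up on the bench (z = 0), its long axis within 50 degrees of world y.
- holding_board: Waxed plywood board screwed to the bench, immovable: 190 mm (x) by 270 mm (y), 18 mm thick. Origin: centre of the underside; z up; +x points from its open front edge to the fence: the way to push. The fence's face is at x = 71 mm. Nothing is sprung: against the fence the push rises steeply, 5 N or more per mm. Its waxed face is slippery: friction coefficient 0.2 to 0.3 for the tray.
- seat (a point): Point on the board's upper face where the centre of the tray's underside comes when the tray is flush against the fence and midway between the turn-buttons: x = 42, y = 0, z = 18 mm in the board's frame; axes as the board's.
- fence: Straight hardwood strip fixed along the board's far edge: 240 mm long (y), 24 mm thick (x), 25 mm high above the board's upper face. Origin: centre of its underside, at x = 83, y = 0, z = 18 mm in the board's frame; axes parallel to the board's. The tray goes against its -x face, 12 mm from the origin.
- nut_left (a point): Top of the wing nut of the turn-button at the +y end, 43 mm above the board's face, 105 mm from the middle. The button is a wooden bar 20 mm wide and 8 mm thick on a steel sleeve, swung clear: it lies along the board's x from 60 mm in front of this point to 15 mm behind, its top 27 mm above the board's face. Fixed; not to be touched.
- nut_right (a point): Top of the wing nut of the turn-button at the -y end, 43 mm above the board's face, 105 mm from the middle. The button is a wooden bar 20 mm wide and 8 mm thick on a steel sleeve, swung clear: it lies along the board's x from 60 mm in front of this point to 15 mm behind, its top 27 mm above the board's face. Fixed; not to be touched.
- round_dish: Bystander: loose round brass dish, 90 mm across the rim, 18 mm high; origin: centre of the underside.
- hammer: Bystander: loose chasing hammer, 240 mm long, lying on the bench; origin on its underside, its x along the handle.
- punch: Bystander: loose steel chasing punch, about 110 mm long (its x) and 9 mm square, lying on the bench; origin under its shank.
- graver_pot: Bystander: loose steel pot of gravers, 68 mm across, 127 mm high with the tools; origin: centre of its underside.
Not all that is in view belongs to the job. What is shaped like the pen_tray but purple is not meant.

How it is judged (in metres and radians):
On the way:
1. the tray, flat on the board, flush and midway, is pressed against the fence with 5 to 20 N for 2 s without a break (contact force between pen_tray and fence between 5 and 20 N and angle between the y axis of pen_tray and the y axis of fence, either way round below 0.04 rad and angle between pen_tray's own z axis and vertical below 0.05 rad and z of pen_tray in the frame of fence between -0.003 and 0.003 m and y of pen_tray in the frame of fence between -0.012 and 0.012 m and x of pen_tray in the frame of fence below -0.03 m and linear speed of pen_tray below 0.01 m/s), for 2 s.
At the end, for the whole second after the job is handed in: Through the last second the robot presses tray on fence with 5 to 20 N; the tray lies at rest on the board, right way up (within 3 mm and 0.05 rad of flat), long side along the fence within 0.04 rad, midway between the turn-buttons within 12 mm, carried by the board alone (all of step 1); the arm keeps its last pose, push and grip.
It fails at once if the tray is dropped on, or rammed or pressed into, the board or fence with more than 45 N (contact force between pen_tray and holding_board above 45 N).
It fails at once if a bystander is moved by more than 25 mm (distance of any of round_dish, hammer, punch, graver_pot from where it was at the start of the episode above 0.025 m).
It also fails if it takes over 67 s, if anything falls off the work surface, if the arm or the gripper's body presses on something with over 40 N, if the wrist force passes 120 N, or if a joint passes its speed limit or range.

## Working session

There is one attempt and no reset: what is moved stays moved. The work goes in short steps, Python scripts to look and compute and a tool call to move; the robot and the scene stay as the last step left them, time stands still between calls to the robot, and variables do not carry over. Pictures are saved under pics/ and viewed, at most 10 in all, crops included, and the job is handed in when it is done.

Besides the shell and the picture viewer there is one more tool, called after "Request:" in YAML: its name, and indented under it one key for each argument. servo_tool: Moves the arm, as the interface text tells. Its arguments: {"type":"object","properties":{"deltas":{"type":"array","items":{"type":"object","properties":{"x":{"type":"number"},"y":{"type":"number"},"z":{"type":"number"},"rx":{"type":"number"},"ry":{"type":"number"},"rz":{"type":"number"},"gripper":{"type":"number"}}}},"newtons":{"type":"number"}},"required":["deltas"]}

```bash
ls; mkdir -p pics; python3 - <<'E'
from rig import r
import cv2,numpy as np
for c in("scene","top"):
    im=r.grab_frame(c); cv2.imwrite(f"pics/{c}0.png",im)
    p=r.camera_params(c); print(c,np.round(p["mtx"],1).tolist(),np.round(p["eye"],1),p["orientation"])
    for n in("pen_tray","holding_board","fence","nut_left","round_dish","hammer","punch","graver_pot"):
        print(n,[(np.round(d["box"]).tolist(),round(d["conf"],2)) for d in r.recognise(n,c)][:3])
print(r.sense())
E
```

```text
pics
scene [[404.1, 0.0, 259.2], [0.0, 404.1, 200.1], [0.0, 0.0, 1.0]] [1196.   226.6  996.2] [-2.55601844  0.01180354  1.77697302]
pen_tray [([131.0, 129.0, 46.0, 32.0], 0.9), ([178.0, 147.0, 44.0, 18.0], 0.86), ([129.0, 172.0, 48.0, 33.0], 0.79)]
holding_board [([255.0, 163.0, 103.0, 73.0], 0.7)]
fence [([259.0, 203.0, 86.0, 26.0], 0.84), ([391.0, 171.0, 38.0, 44.0], 0.36)]
nut_left []
round_dish [([227.0, 253.0, 39.0, 29.0], 0.91)]
hammer [([145.0, 214.0, 48.0, 79.0], 0.6)]
punch [([231.0, 170.0, 9.0, 25.0], 0.62), ([253.0, 163.0, 104.0, 72.0], 0.17)]
graver_pot [([392.0, 170.0, 34.0, 45.0], 0.97)]
top [[427.5, 0.0, 256.0], [0.0, 427.5, 191.9], [0.0, 0.0, 1.0]] [ 456.3   89.2 1177.6] [-3.02092408e+00  1.41583416e-03 -1.56660421e+00]
pen_tray [([311.0, 237.0, 56.0, 31.0], 0.95), ([355.0, 188.0, 51.0, 29.0], 0.78), ([380.0, 238.0, 46.0, 48.0], 0.62)]
holding_board [([156.0, 184.0, 105.0, 78.0], 0.68)]
fence [([166.0, 185.0, 93.0, 12.0], 0.74)]
nut_left [([158.0, 186.0, 103.0, 74.0], 0.63)]
round_dish [([238.0, 114.0, 35.0, 31.0], 0.88)]
hammer [([325.0, 85.0, 35.0, 87.0], 0.82)]
punch [([82.0, 222.0, 39.0, 28.0], 0.47)]
graver_pot [([82.0, 224.0, 39.0, 27.0], 0.84)]
{'clock': 0.9, 'qpos': array([ 1.19361369e+00,  3.52985767e-01,  1.63342426e+00,  2.17096808e-05,
        1.15519663e+00, -2.41840324e-03]), 'qvel': array([-0.00092361, -0.00036952,  0.00022221, -0.00071294, -0.00237045,
        0.00040129]), 'joint_efforts': array([-2.19233218e-03, -6.05152273e+01, -3.42447782e+01, -3.28932156e-04,
        7.25722857e-04, -3.05720266e-05]), 'eef_pos': array([228.78386533, 581.61012292, 231.27946656]), 'tcp_rot': array([-3.14157870e+00, -1.98953077e-05,  2.76681965e+00]), 'contact_force': array([ 0.00123111,  0.0921205 , -0.87195352]), 'wrist_torque': array([ 0.00239608,  0.01750111, -0.01315939]), 'grasp_force': 0.0, 'opening': 0.998863622338968}
```

```bash
python3 - <<'E'
import cv2
im=cv2.imread("pics/top0.png")[70:300,60:440]
cv2.imwrite("pics/top0c.png",cv2.resize(im,None,fx=2.1,fy=2.1,interpolation=cv2.INTER_CUBIC))
E
```

```text
(no output)
```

View pics/top0c.png

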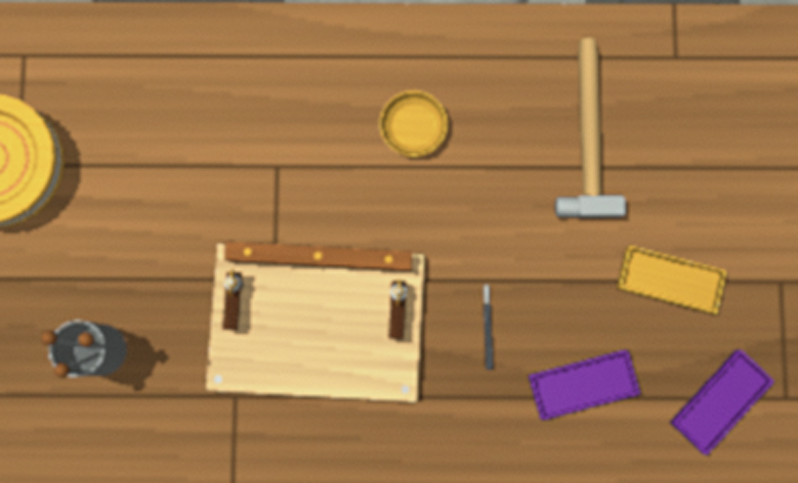

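View pics/scene0.png

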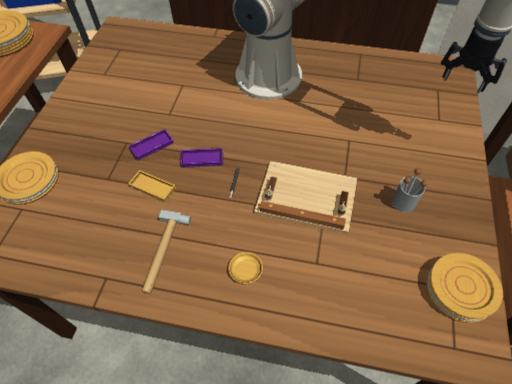

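The brass tray is at top-image (380,203), and the two purple look-alikes lie below it. The board is centred around (211,222) with its fence at the top (+x world); the nuts sit at about (171,204) and (250,208).

```bash
cat > h.py <<'E'
import cv2,numpy as np
from scipy.spatial.transform import Rotation as R
def ray(p,uv,z):
    uv=np.atleast_2d(np.float64(uv)); d=np.c_[uv,np.ones(len(uv))]@np.linalg.inv(p["mtx"]).T
    d=d@R.from_euler("xyz",p["orientation"]).as_matrix().T; e=np.array(p["eye"])
    return e+d*((z-e[2])/d[:,2])[:,None]
def proj(p,X):
    X=(np.atleast_2d(X)-p["eye"])@R.from_euler("xyz",p["orientation"]).as_matrix()@np.array(p["mtx"]).T
    return X[:,:2]/X[:,2:]
def brass(im,roi):
    h=cv2.cvtColor(im,cv2.COLOR_BGR2HSV); x,y,w,hh=roi
    m=np.zeros(im.shape[:2],np.uint8); m[y:y+hh,x:x+w]=cv2.inRange(h,(18,130,110),(32,255,255))[y:y+hh,x:x+w]
    m=cv2.morphologyEx(m,cv2.MORPH_CLOSE,np.ones((5,5))); c=max(cv2.findContours(m,0,1)[0],key=cv2.contourArea)
    return c[:,0]
E
python3 - <<'E'
from h import *; from rig import r
p=r.camera_params("top"); im=cv2.imread("pics/top0.png")
c=brass(im,(345,178,75,48)); X=ray(p,c,16)[:,:2].astype(np.float32); print("tray",cv2.minAreaRect(X), cv2.boundingRect(c))
f=lambda u,v:(60+u/2.1,70+v/2.1)
b=ray(p,[f(217,243),f(425,255),f(418,402),f(207,390)],18)[:,:2]; print("board",b.round(1).tolist(),b.mean(0),[np.hypot(*(b[i]-b[i-1])).round(1) for i in range(4)])
n=ray(p,[f(233,279),f(399,288)],61)[:,:2]; print("nuts",n.round(1).tolist(),n.mean(0),np.hypot(*(n[0]-n[1])))
d=n[0]-n[1]; print("yaw nuts",np.arctan2(-d[0],d[1]),"front",[np.arctan2(-(b[3]-b[2])[0],(b[3]-b[2])[1]),np.arctan2(-(b[0]-b[1])[0],(b[0]-b[1])[1])])
print(r.recognise("nut_right","top"))
E
```

```text
tray ((568.7716064453125, -246.00949096679688), (137.15921020507812, 62.714263916015625), 75.01141357421875) (354, 187, 52, 33)
board [[612.9, 345.3], [598.2, 74.1], [409.2, 82.5], [423.2, 352.3]] [510.89406139 213.55447325] [np.float64(189.8), np.float64(271.6), np.float64(189.2), np.float64(270.1)]
nuts [[561.8, 314.4], [551.4, 107.0]] [556.57255785 210.68958015] 207.71884389718142
yaw nuts -0.05024679996438406 front [np.float64(-0.05187482571624972), np.float64(-0.05404441433415229)]
[]
```

Request:
servo_tool:
  deltas:
    - {"x":170,"y":-414,"rz":-0.73}
    - {"x":170,"y":-414,"rz":-0.73}
    - {"x":170,"y":-414,"rz":-0.73}
    - {"x":170,"y":-414,"rz":-0.73}
    - {"x":170,"y":-414,"rz":-0.73}
    - {"x":170,"y":-414,"rz":-0.73}
    - {"x":170,"y":-414,"rz":-0.73}
    - {"x":170,"y":-414,"rz":-0.73}
    - {"x":170,"y":-414,"rz":-0.73}
    - {"x":170,"y":-414,"rz":-0.73}

```text
invalid input
```

Request:
servo_tool:
  deltas:
    - {"x":50,"y":0,"z":0,"rx":0,"ry":0,"rz":0,"gripper":1}
  newtons: 60

```text
clock: 1.05
eef_pos: [275.0, 582.1, 231.4]
tcp_rot: [-3.141, -0.002, 2.771]
contact_force: [0.6, 1.0, 1.4]
opening: 0.997
grasp_force: 0.0
```

Request:
servo_tool:
  deltas:
    - {"x":15,"y":-45,"z":0,"rx":0,"ry":0,"rz":-0.08,"gripper":1}
    - {"x":30,"y":-90,"z":0,"rx":0,"ry":0,"rz":-0.16,"gripper":1}
    - {"x":45,"y":-135,"z":0,"rx":0,"ry":0,"rz":-0.24,"gripper":1}
    - {"x":60,"y":-180,"z":0,"rx":0,"ry":0,"rz":-0.32,"gripper":1}
    - {"x":75,"y":-225,"z":0,"rx":0,"ry":0,"rz":-0.4,"gripper":1}
    - {"x":90,"y":-270,"z":0,"rx":0,"ry":0,"rz":-0.48,"gripper":1}
    - {"x":105,"y":-315,"z":0,"rx":0,"ry":0,"rz":-0.56,"gripper":1}
    - {"x":120,"y":-360,"z":0,"rx":0,"ry":0,"rz":-0.64,"gripper":1}
    - {"x":135,"y":-405,"z":0,"rx":0,"ry":0,"rz":-0.72,"gripper":1}
    - {"x":150,"y":-440,"z":0,"rx":0,"ry":0,"rz":-0.8,"gripper":1}
  newtons: 60

```text
clock: 2.05
eef_pos: [429.0, 139.3, 231.6]
tcp_rot: [3.141, 0.0, 1.963]
contact_force: [0.0, -0.3, -0.4]
opening: 0.994
grasp_force: 0.0
```

Request:
servo_tool:
  deltas:
    - {"x":15,"y":-40,"z":0,"rx":0,"ry":0,"rz":-0.07,"gripper":1}
    - {"x":30,"y":-80,"z":0,"rx":0,"ry":0,"rz":-0.14,"gripper":1}
    - {"x":45,"y":-120,"z":0,"rx":0,"ry":0,"rz":-0.21,"gripper":1}
    - {"x":60,"y":-160,"z":0,"rx":0,"ry":0,"rz":-0.28,"gripper":1}
    - {"x":75,"y":-200,"z":0,"rx":0,"ry":0,"rz":-0.35,"gripper":1}
    - {"x":90,"y":-240,"z":0,"rx":0,"ry":0,"rz":-0.42,"gripper":1}
    - {"x":105,"y":-285,"z":0,"rx":0,"ry":0,"rz":-0.49,"gripper":1}
    - {"x":120,"y":-330,"z":0,"rx":0,"ry":0,"rz":-0.56,"gripper":1}
    - {"x":130,"y":-365,"z":0,"rx":0,"ry":0,"rz":-0.61,"gripper":1}
    - {"x":140,"y":-385,"z":0,"rx":0,"ry":0,"rz":-0.65,"gripper":1}
  newtons: 60

```text
clock: 3.05
eef_pos: [569.0, -246.4, 231.2]
tcp_rot: [3.141, 0.001, 1.313]
contact_force: [0.6, 0.1, -0.7]
opening: 0.997
grasp_force: 0.0
```

```bash
python3 - <<'E'
from h import *; from rig import r
r.grab_frame("wrist")
s=r.sense(); p=r.camera_params("wrist"); im=r.grab_frame("wrist"); cv2.imwrite("pics/w1.png",im)
print(s["clock"],s["eef_pos"],s["tcp_rot"],p["eye"],p["orientation"])
c=brass(im,(0,0,512,384)); print(cv2.boundingRect(c)); print(cv2.minAreaRect(ray(p,c,17)[:,:2].astype(np.float32)))
E
```

```text
3.1 [ 570.4870633  -248.22192892  231.22847691] [3.13955277e+00 1.60677872e-03 1.31047814e+00] [ 591.67627963 -170.10124631  373.13668099] [ 2.81955218e+00 -2.70533000e-03 -2.59416574e-01]
(223, 98, 54, 114)
((569.6806030273438, -246.70098876953125), (131.33465576171875, 59.12446212768555), 75.34394073486328)
```

View pics/w1.png

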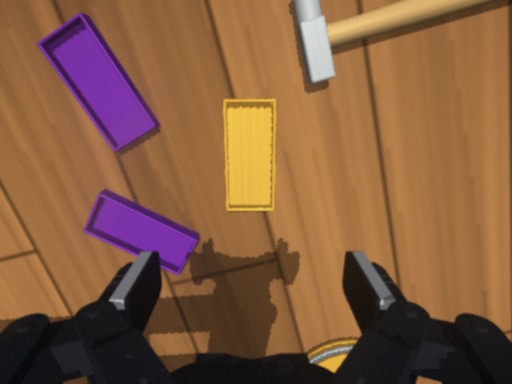

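The brass tray is centred at wrist pixel (250,155), between the fingers, which have clear space on both sides; its measured size is right (131x59).

Request:
servo_tool:
  deltas:
    - {"x":0,"y":0,"z":-40,"rx":0,"ry":0,"rz":0,"gripper":1}
    - {"x":0,"y":0,"z":-80,"rx":0,"ry":0,"rz":0,"gripper":1}
    - {"x":0,"y":0,"z":-120,"rx":0,"ry":0,"rz":0,"gripper":1}
    - {"x":0,"y":0,"z":-150,"rx":0,"ry":0,"rz":0,"gripper":1}
    - {"x":0,"y":0,"z":-180,"rx":0,"ry":0,"rz":0,"gripper":1}
    - {"x":0,"y":0,"z":-190,"rx":0,"ry":0,"rz":0,"gripper":1}
    - {"x":0,"y":0,"z":-190,"rx":0,"ry":0,"rz":0,"gripper":1}
  newtons: 60

```text
clock: 3.85
eef_pos: [567.8, -242.4, 40.2]
tcp_rot: [-3.139, -0.001, 1.318]
contact_force: [0.1, 0.5, -0.6]
opening: 1.005
grasp_force: 0.0
```

```bash
python3 - <<'E'
from h import *; from rig import r
for i in range(3):
    s=r.sense(); print(s["eef_pos"],s["tcp_rot"]); p=r.camera_params("wrist"); im=r.grab_frame("wrist")
    c=brass(im,(150,0,220,384)); print(cv2.boundingRect(c), cv2.minAreaRect(ray(p,c,17)[:,:2].astype(np.float32)))
E
```

```text
[ 567.75684397 -242.38235102   40.20737151] [-3.13868920e+00 -5.53418457e-04  1.31758104e+00]
(201, 121, 112, 210) ((570.0360717773438, -245.7159423828125), (131.5080108642578, 58.029693603515625), 75.37525939941406)
[ 568.81255774 -242.94678518   41.60198031] [-3.14108942e+00 -1.34377741e-04  1.31746121e+00]
(199, 121, 111, 207) ((569.89794921875, -245.54092407226562), (130.5474853515625, 58.35637283325195), 75.4291000366211)
[ 569.53138894 -243.36799016   42.50607804] [3.14030025e+00 1.49418705e-04 1.31726188e+00]
(197, 120, 111, 207) ((570.0089111328125, -245.64822387695312), (130.88409423828125, 58.05080795288086), 75.32276153564453)
```

Request:
servo_tool:
  deltas:
    - {"x":1,"y":-2.5,"z":-20,"rx":0,"ry":0,"rz":0,"gripper":1}
    - {"x":1,"y":-2.5,"z":-32,"rx":0,"ry":0,"rz":0,"gripper":1}
    - {"x":1,"y":-2.5,"z":-40,"rx":0,"ry":0,"rz":0,"gripper":1}
    - {"x":1,"y":-2.5,"z":-40,"rx":0,"ry":0,"rz":0,"gripper":1}
  newtons: 60

```text
clock: 4.4
eef_pos: [569.2, -245.6, 0.7]
tcp_rot: [-3.14, -0.0, 1.317]
contact_force: [-0.4, 0.8, -0.0]
opening: 0.999
grasp_force: 0.0
```

Request:
servo_tool:
  deltas:
    - {"x":0,"y":0,"z":0,"rx":0,"ry":0,"rz":0,"gripper":-1}
    - {"x":0,"y":0,"z":0,"rx":0,"ry":0,"rz":0,"gripper":-1}
    - {"x":0,"y":0,"z":0,"rx":0,"ry":0,"rz":0,"gripper":-1}
    - {"x":0,"y":0,"z":0,"rx":0,"ry":0,"rz":0,"gripper":-1}
    - {"x":0,"y":0,"z":0,"rx":0,"ry":0,"rz":0,"gripper":-1}
    - {"x":0,"y":0,"z":0,"rx":0,"ry":0,"rz":0,"gripper":-1}
    - {"x":0,"y":0,"z":0,"rx":0,"ry":0,"rz":0,"gripper":-1}
    - {"x":0,"y":0,"z":0,"rx":0,"ry":0,"rz":0,"gripper":-1}
  newtons: 60

```text
clock: 5.2
eef_pos: [570.3, -246.0, 2.3]
tcp_rot: [3.141, 0.0, 1.317]
contact_force: [-1.6, 0.8, 5.5]
opening: 0.664
grasp_force: 64.8
```

Request:
servo_tool:
  deltas:
    - {"x":0,"y":0,"z":10,"rx":0,"ry":0,"rz":0,"gripper":-1}
    - {"x":0,"y":0,"z":30,"rx":0,"ry":0,"rz":0,"gripper":-1}
    - {"x":0,"y":0,"z":55,"rx":0,"ry":0,"rz":0,"gripper":-1}
    - {"x":0,"y":0,"z":80,"rx":0,"ry":0,"rz":0,"gripper":-1}
    - {"x":0,"y":0,"z":105,"rx":0,"ry":0,"rz":0,"gripper":-1}
    - {"x":0,"y":0,"z":120,"rx":0,"ry":0,"rz":0,"gripper":-1}
    - {"x":0,"y":0,"z":120,"rx":0,"ry":0,"rz":0,"gripper":-1}
  newtons: 60

```text
clock: 5.9
eef_pos: [571.1, -246.4, 123.8]
tcp_rot: [3.138, 0.001, 1.317]
contact_force: [-0.0, -0.8, -2.0]
opening: 0.66
grasp_force: 64.7
```

```bash
python3 - <<'E'
from h import *; from rig import r
s=r.sense(); print(s["eef_pos"],s["tcp_rot"],s["contact_force"],s["wrist_torque"],s["opening"],s["grasp_force"]); cv2.imwrite("pics/w2.png",r.grab_frame("wrist"))
E
```

```text
[ 571.12548886 -246.44889729  123.77951035] [3.13754134e+00 6.20500541e-04 1.31678189e+00] [-0.03529032 -0.82546375 -1.98040169] [0.0416191  0.00072749 0.00875925] 0.6602475571220119 64.66317772865295
```

View pics/w2.png

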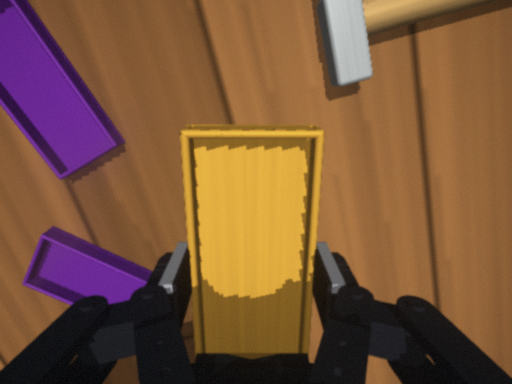

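The tray is held level between the pads, at about (252,245).

Request:
servo_tool:
  deltas:
    - {"x":-5,"y":40,"z":0,"rx":0,"ry":0,"rz":0.02,"gripper":-1}
    - {"x":-10,"y":85,"z":0,"rx":0,"ry":0,"rz":0.04,"gripper":-1}
    - {"x":-15,"y":130,"z":0,"rx":0,"ry":0,"rz":0.06,"gripper":-1}
    - {"x":-20,"y":175,"z":0,"rx":0,"ry":0,"rz":0.08,"gripper":-1}
    - {"x":-25,"y":220,"z":0,"rx":0,"ry":0,"rz":0.1,"gripper":-1}
    - {"x":-30,"y":265,"z":0,"rx":0,"ry":0,"rz":0.12,"gripper":-1}
    - {"x":-35,"y":310,"z":0,"rx":0,"ry":0,"rz":0.14,"gripper":-1}
    - {"x":-40,"y":355,"z":0,"rx":0,"ry":0,"rz":0.16,"gripper":-1}
    - {"x":-45,"y":400,"z":0,"rx":0,"ry":0,"rz":0.18,"gripper":-1}
    - {"x":-47,"y":430,"z":0,"rx":0,"ry":0,"rz":0.19,"gripper":-1}
  newtons: 60

```text
clock: 6.95
eef_pos: [521.1, 186.5, 119.7]
tcp_rot: [-3.139, 0.001, 1.509]
contact_force: [0.5, 0.0, -2.7]
opening: 0.659
grasp_force: 64.7
```

Request:
servo_tool:
  deltas:
    - {"x":-1,"y":18,"z":0,"rx":0,"ry":0,"rz":0.01,"gripper":-1}
    - {"x":-2,"y":29,"z":0,"rx":0,"ry":0,"rz":0.012,"gripper":-1}
    - {"x":-2,"y":29,"z":0,"rx":0,"ry":0,"rz":0.012,"gripper":-1}
    - {"x":-2,"y":29,"z":0,"rx":0,"ry":0,"rz":0.012,"gripper":-1}
  newtons: 60

```text
clock: 7.35
eef_pos: [520.4, 212.3, 120.6]
tcp_rot: [-3.14, 0.001, 1.519]
contact_force: [0.7, -0.1, -2.4]
opening: 0.663
grasp_force: 64.7
```

```bash
python3 - <<'E'
from h import *; from rig import r
r.grab_frame("wrist")
s=r.sense(); p=r.camera_params("wrist"); im=r.grab_frame("wrist")
print(s["clock"],s["eef_pos"],s["tcp_rot"])
c,y=np.array([510.9,213.6]),-0.052; M=np.array([[np.cos(y),-np.sin(y)],[np.sin(y),np.cos(y)]])
def W(b): b=np.array(b,float); return np.c_[c+b[:,:2]@M.T,b[:,2]]
for pts,col in(([(-95,-135,18),(-95,135,18),(95,135,18),(95,-135,18)],(0,0,255)),([(71,-120,43),(71,120,43),(95,120,43),(95,-120,43)],(255,0,0))):
    cv2.polylines(im,[np.int32(proj(p,W(pts)).round())],True,col,1)
n=proj(p,W([(46,105,61),(46,-105,61)])); print(n)
big=cv2.resize(im,None,fx=1.5,fy=1.5); cv2.imwrite("pics/w3.png",big)
E
```

```text
7.4 [520.54637802 212.05215477 120.76624674] [-3.14070919e+00  7.38106958e-04  1.51809053e+00]
[[313.36623705  38.14855137]
 [296.93350804 332.12298989]]
```

View pics/w3.png

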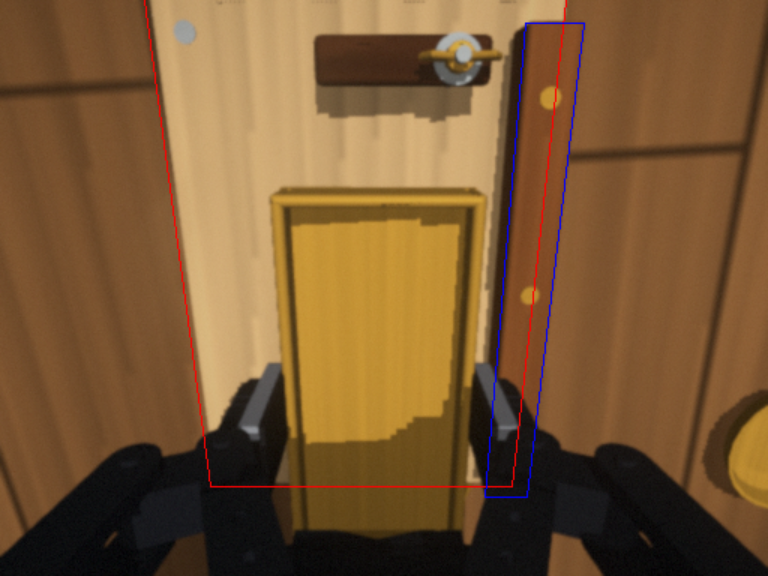

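The overlay agrees with the picture: the board's front edge, the fence, and the +y nut (460,55) all line up. The pose holds. Now lowering, a little further from the fence for finger room.

Request:
servo_tool:
  deltas:
    - {"x":-8,"y":1,"z":-25,"rx":0,"ry":0,"rz":0,"gripper":-1}
    - {"x":-8,"y":1,"z":-50,"rx":0,"ry":0,"rz":0,"gripper":-1}
    - {"x":-8,"y":1,"z":-70,"rx":0,"ry":0,"rz":0,"gripper":-1}
    - {"x":-8,"y":1,"z":-85,"rx":0,"ry":0,"rz":0,"gripper":-1}
    - {"x":-8,"y":1,"z":-92,"rx":0,"ry":0,"rz":0,"gripper":-1}
    - {"x":-8,"y":1,"z":-95,"rx":0,"ry":0,"rz":0,"gripper":-1}
    - {"x":-8,"y":1,"z":-95,"rx":0,"ry":0,"rz":0,"gripper":-1}
  newtons: 60

```text
clock: 8.15
eef_pos: [513.1, 214.0, 26.5]
tcp_rot: [3.141, -0.0, 1.519]
contact_force: [-0.1, -0.3, -2.2]
opening: 0.656
grasp_force: 64.6
```

Request:
servo_tool:
  deltas:
    - {"x":0,"y":0,"z":-1,"rx":0,"ry":0,"rz":0,"gripper":-1}
    - {"x":0,"y":0,"z":-2,"rx":0,"ry":0,"rz":0,"gripper":-1}
    - {"x":0,"y":0,"z":-3,"rx":0,"ry":0,"rz":0,"gripper":-1}
    - {"x":0,"y":0,"z":-3,"rx":0,"ry":0,"rz":0,"gripper":-1}
    - {"x":0,"y":0,"z":-3,"rx":0,"ry":0,"rz":0,"gripper":-1}
  newtons: 60

```text
clock: 8.65
eef_pos: [512.8, 214.2, 23.4]
tcp_rot: [3.141, -0.0, 1.519]
contact_force: [-0.2, 0.1, -2.5]
opening: 0.66
grasp_force: 64.6
```

Request:
servo_tool:
  deltas:
    - {"x":0,"y":0,"z":-0.5,"rx":0,"ry":0,"rz":0,"gripper":-1}
    - {"x":0,"y":0,"z":-1,"rx":0,"ry":0,"rz":0,"gripper":-1}
    - {"x":0,"y":0,"z":-1.5,"rx":0,"ry":0,"rz":0,"gripper":-1}
    - {"x":0,"y":0,"z":-1.5,"rx":0,"ry":0,"rz":0,"gripper":-1}
    - {"x":0,"y":0,"z":-1.5,"rx":0,"ry":0,"rz":0,"gripper":-1}
  newtons: 60

```text
clock: 9.15
eef_pos: [512.8, 214.1, 21.7]
tcp_rot: [-3.142, 0.0, 1.519]
contact_force: [-0.4, 0.4, -1.3]
opening: 0.657
grasp_force: 64.6
```

Request:
servo_tool:
  deltas:
    - {"x":0,"y":0,"z":-0.3,"rx":0,"ry":0,"rz":0,"gripper":-1}
    - {"x":0,"y":0,"z":-0.6,"rx":0,"ry":0,"rz":0,"gripper":-1}
    - {"x":0,"y":0,"z":-1,"rx":0,"ry":0,"rz":0,"gripper":-1}
    - {"x":0,"y":0,"z":-1,"rx":0,"ry":0,"rz":0,"gripper":-1}
  newtons: 60

```text
clock: 9.55
eef_pos: [512.8, 214.1, 20.7]
tcp_rot: [-3.142, 0.0, 1.519]
contact_force: [0.0, 0.2, -1.5]
opening: 0.657
grasp_force: 64.6
```

Request:
servo_tool:
  deltas:
    - {"x":0,"y":0,"z":-0.3,"rx":0,"ry":0,"rz":0,"gripper":-1}
    - {"x":0,"y":0,"z":-0.6,"rx":0,"ry":0,"rz":0,"gripper":-1}
    - {"x":0,"y":0,"z":-0.8,"rx":0,"ry":0,"rz":0,"gripper":-1}
    - {"x":0,"y":0,"z":-0.8,"rx":0,"ry":0,"rz":0,"gripper":-1}
  newtons: 60

```text
clock: 9.95
eef_pos: [512.9, 214.1, 20.3]
tcp_rot: [3.141, -0.0, 1.519]
contact_force: [-2.2, -1.2, 4.2]
opening: 0.662
grasp_force: 65.4
```

Contact with the board. Releasing.

Request:
servo_tool:
  deltas:
    - {"x":0,"y":0,"z":0,"rx":0,"ry":0,"rz":0,"gripper":0.8}
    - {"x":0,"y":0,"z":0,"rx":0,"ry":0,"rz":0,"gripper":0.8}
    - {"x":0,"y":0,"z":0,"rx":0,"ry":0,"rz":0,"gripper":0.8}
    - {"x":0,"y":0,"z":0,"rx":0,"ry":0,"rz":0,"gripper":0.8}
    - {"x":0,"y":0,"z":0,"rx":0,"ry":0,"rz":0,"gripper":0.8}
  newtons: 60

```text
clock: 10.45
eef_pos: [512.8, 214.1, 19.9]
tcp_rot: [-3.142, 0.0, 1.519]
contact_force: [0.1, 0.6, 0.4]
opening: 0.903
grasp_force: 0.0
```

Request:
servo_tool:
  deltas:
    - {"x":0,"y":0,"z":10,"rx":0,"ry":0,"rz":0,"gripper":0.8}
    - {"x":0,"y":0,"z":30,"rx":0,"ry":0,"rz":0,"gripper":0.8}
    - {"x":0,"y":0,"z":60,"rx":0,"ry":0,"rz":0,"gripper":0.8}
    - {"x":-30,"y":0,"z":80,"rx":0,"ry":0,"rz":0,"gripper":-1}
    - {"x":-60,"y":3,"z":80,"rx":0,"ry":0,"rz":0,"gripper":-1}
    - {"x":-60,"y":3,"z":80,"rx":0,"ry":0,"rz":0,"gripper":-1}
    - {"x":-60,"y":3,"z":80,"rx":0,"ry":0,"rz":0,"gripper":-1}
    - {"x":-60,"y":3,"z":80,"rx":0,"ry":0,"rz":0,"gripper":-1}
    - {"x":-60,"y":3,"z":80,"rx":0,"ry":0,"rz":0,"gripper":-1}
  newtons: 60

```text
clock: 11.35
eef_pos: [453.7, 217.2, 100.0]
tcp_rot: [3.141, -0.0, 1.518]
contact_force: [0.0, 0.2, -0.0]
opening: -0.003
grasp_force: 0.0
```

```bash
python3 - <<'E'
from h import *; from rig import r
r.grab_frame("wrist")
s=r.sense(); p=r.camera_params("wrist"); im=r.grab_frame("wrist"); cv2.imwrite("pics/w4.png",im)
print(s["clock"],s["eef_pos"],s["tcp_rot"],s["opening"],s["contact_force"])
h=cv2.cvtColor(im,cv2.COLOR_BGR2HSV)
c=brass(im,(0,0,512,384)); print(cv2.boundingRect(c)); X=ray(p,c,35)[:,:2]; print(cv2.minAreaRect(X.astype(np.float32)))
E
```

```text
11.4 [453.5453166  217.12403453  99.85928806] [ 3.14142714e+00 -1.90998790e-05  1.51845033e+00] -0.001430026646596932 [ 0.35663113 -0.19490367 -0.58368184]
(289, 110, 102, 178)
((512.2388305664062, 213.78359985351562), (131.3941650390625, 61.42670440673828), 86.87042999267578)
```

View pics/w4.png

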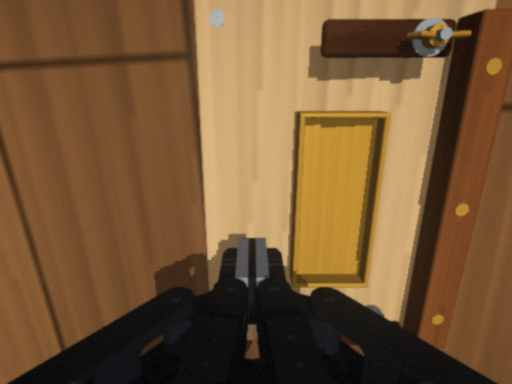

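Tray lies flat at pixel (342,198), aligned with the fence and midway. Lowering the shut fingers before its front wall.

Request:
servo_tool:
  deltas:
    - {"x":0,"y":0,"z":-30,"rx":0,"ry":0,"rz":0,"gripper":-1}
    - {"x":0,"y":0,"z":-55,"rx":0,"ry":0,"rz":0,"gripper":-1}
    - {"x":0,"y":-0.5,"z":-70,"rx":0,"ry":0,"rz":0,"gripper":-1}
    - {"x":0,"y":-0.5,"z":-75,"rx":0,"ry":0,"rz":0,"gripper":-1}
    - {"x":0,"y":-0.5,"z":-75,"rx":0,"ry":0,"rz":0,"gripper":-1}
  newtons: 60

```text
clock: 11.95
eef_pos: [452.6, 216.4, 24.4]
tcp_rot: [-3.14, 0.001, 1.519]
contact_force: [-0.0, -0.2, 0.6]
opening: 0.002
grasp_force: 0.0
```

Request:
servo_tool:
  deltas:
    - {"x":3,"y":-0.16,"z":0,"rx":0,"ry":0,"rz":0,"gripper":-1}
    - {"x":6,"y":-0.3,"z":0,"rx":0,"ry":0,"rz":0,"gripper":-1}
    - {"x":9,"y":-0.5,"z":0,"rx":0,"ry":0,"rz":0,"gripper":-1}
    - {"x":12,"y":-0.6,"z":0,"rx":0,"ry":0,"rz":0,"gripper":-1}
    - {"x":14,"y":-0.7,"z":0,"rx":0,"ry":0,"rz":0,"gripper":-1}
    - {"x":16,"y":-0.8,"z":0,"rx":0,"ry":0,"rz":0,"gripper":-1}
    - {"x":18,"y":-0.9,"z":0,"rx":0,"ry":0,"rz":0,"gripper":-1}
    - {"x":20,"y":-1,"z":0,"rx":0,"ry":0,"rz":0,"gripper":-1}
    - {"x":22,"y":-1.1,"z":0,"rx":0,"ry":0,"rz":0,"gripper":-1}
    - {"x":24,"y":-1.2,"z":0,"rx":0,"ry":0,"rz":0,"gripper":-1}
  newtons: 60

```text
clock: 12.95
eef_pos: [476.7, 215.3, 24.9]
tcp_rot: [-3.141, 0.0, 1.519]
contact_force: [-1.3, 0.2, 1.2]
opening: -0.003
grasp_force: 0.8
```

Request:
servo_tool:
  deltas:
    - {"x":2,"y":-0.1,"z":0,"rx":0,"ry":0,"rz":0,"gripper":-1}
    - {"x":4,"y":-0.2,"z":0,"rx":0,"ry":0,"rz":0,"gripper":-1}
    - {"x":6,"y":-0.3,"z":0,"rx":0,"ry":0,"rz":0,"gripper":-1}
    - {"x":8,"y":-0.4,"z":0,"rx":0,"ry":0,"rz":0,"gripper":-1}
    - {"x":10,"y":-0.5,"z":0,"rx":0,"ry":0,"rz":0,"gripper":-1}
    - {"x":12,"y":-0.6,"z":0,"rx":0,"ry":0,"rz":0,"gripper":-1}
    - {"x":13,"y":-0.7,"z":0,"rx":0,"ry":0,"rz":0,"gripper":-1}
    - {"x":14,"y":-0.7,"z":0,"rx":0,"ry":0,"rz":0,"gripper":-1}
    - {"x":15,"y":-0.8,"z":0,"rx":0,"ry":0,"rz":0,"gripper":-1}
    - {"x":16,"y":-0.8,"z":0,"rx":0,"ry":0,"rz":0,"gripper":-1}
  newtons: 60

```text
clock: 13.95
eef_pos: [492.8, 214.6, 24.9]
tcp_rot: [-3.141, 0.0, 1.519]
contact_force: [-1.5, -0.5, 0.3]
opening: -0.004
grasp_force: 0.6
```

```bash
python3 - <<'E'
from h import *; from rig import r
r.grab_frame("wrist")
s=r.sense(); p=r.camera_params("top"); im=r.grab_frame("top"); cv2.imwrite("pics/t5.png",im)
print(s["clock"],s["eef_pos"],s["tcp_rot"],s["contact_force"])
p=r.camera_params("wrist"); im=r.grab_frame("wrist"); cv2.imwrite("pics/w5.png",im)
c=brass(im,(0,0,512,384)); print(cv2.boundingRect(c),cv2.minAreaRect(ray(p,c,35)[:,:2].astype(np.float32)))
E
```

```text
14.0 [493.00561558 214.64669405  25.00965597] [ 3.14146392e+00 -5.60716794e-05  1.51883227e+00] [-1.1921065  -0.6338702  -0.67156562]
(280, 121, 146, 200) ((536.0699462890625, 229.4367218017578), (99.0686264038086, 59.817787170410156), 87.06759643554688)
```

View pics/w5.png

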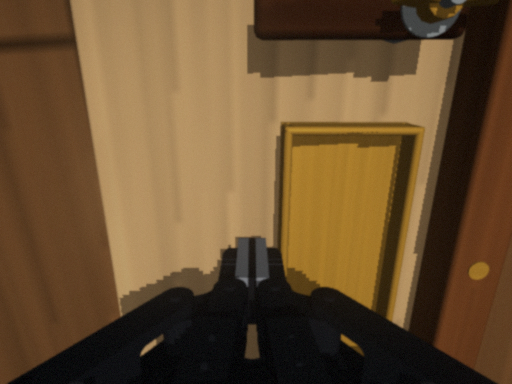

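The tray slides square to the fence, with the finger on its front wall near (280,260) and about 17 mm to go.

Request:
servo_tool:
  deltas:
    - {"x":1.5,"y":-0.1,"z":0,"rx":0,"ry":0,"rz":0,"gripper":-1}
    - {"x":3,"y":-0.2,"z":0,"rx":0,"ry":0,"rz":0,"gripper":-1}
    - {"x":4.5,"y":-0.2,"z":0,"rx":0,"ry":0,"rz":0,"gripper":-1}
    - {"x":6,"y":-0.3,"z":0,"rx":0,"ry":0,"rz":0,"gripper":-1}
    - {"x":7.5,"y":-0.4,"z":0,"rx":0,"ry":0,"rz":0,"gripper":-1}
    - {"x":9,"y":-0.5,"z":0,"rx":0,"ry":0,"rz":0,"gripper":-1}
    - {"x":10,"y":-0.5,"z":0,"rx":0,"ry":0,"rz":0,"gripper":-1}
    - {"x":11,"y":-0.6,"z":0,"rx":0,"ry":0,"rz":0,"gripper":-1}
    - {"x":11.5,"y":-0.6,"z":0,"rx":0,"ry":0,"rz":0,"gripper":-1}
    - {"x":12,"y":-0.6,"z":0,"rx":0,"ry":0,"rz":0,"gripper":-1}
  newtons: 60

```text
clock: 15.1
eef_pos: [504.8, 214.0, 25.0]
tcp_rot: [-3.142, 0.0, 1.519]
contact_force: [-0.5, 1.1, 0.6]
opening: 0.002
grasp_force: 0.6
```

Request:
servo_tool:
  deltas:
    - {"x":0.4,"y":0,"z":0,"rx":0,"ry":0,"rz":0,"gripper":-1}
    - {"x":0.8,"y":0,"z":0,"rx":0,"ry":0,"rz":0,"gripper":-1}
    - {"x":1.2,"y":-0.1,"z":0,"rx":0,"ry":0,"rz":0,"gripper":-1}
    - {"x":1.6,"y":-0.1,"z":0,"rx":0,"ry":0,"rz":0,"gripper":-1}
    - {"x":2,"y":-0.1,"z":0,"rx":0,"ry":0,"rz":0,"gripper":-1}
    - {"x":2,"y":-0.1,"z":0,"rx":0,"ry":0,"rz":0,"gripper":-1}
  newtons: 60

```text
clock: 15.7
eef_pos: [506.9, 213.9, 25.0]
tcp_rot: [3.142, -0.0, 1.519]
contact_force: [-1.0, -0.0, -0.4]
opening: 0.002
grasp_force: 0.5
```

Request:
servo_tool:
  deltas:
    - {"x":0.4,"y":0,"z":0,"rx":0,"ry":0,"rz":0,"gripper":-1}
    - {"x":0.8,"y":0,"z":0,"rx":0,"ry":0,"rz":0,"gripper":-1}
    - {"x":1.2,"y":0,"z":0,"rx":0,"ry":0,"rz":0,"gripper":-1}
    - {"x":1.5,"y":-0.1,"z":0,"rx":0,"ry":0,"rz":0,"gripper":-1}
    - {"x":1.5,"y":-0.1,"z":0,"rx":0,"ry":0,"rz":0,"gripper":-1}
  newtons: 60

```text
clock: 16.2
eef_pos: [508.4, 213.8, 25.0]
tcp_rot: [3.142, -0.0, 1.519]
contact_force: [-2.2, 0.1, 0.7]
opening: 0.003
grasp_force: 0.4
```

Request:
servo_tool:
  deltas:
    - {"x":0.3,"y":0,"z":0,"rx":0,"ry":0,"rz":0,"gripper":-1}
    - {"x":0.6,"y":0,"z":0,"rx":0,"ry":0,"rz":0,"gripper":-1}
    - {"x":1,"y":0,"z":0,"rx":0,"ry":0,"rz":0,"gripper":-1}
    - {"x":1,"y":0,"z":0,"rx":0,"ry":0,"rz":0,"gripper":-1}
  newtons: 60

```text
clock: 16.6
eef_pos: [509.4, 213.8, 25.0]
tcp_rot: [3.142, 0.0, 1.519]
contact_force: [-0.5, -0.4, 1.0]
opening: -0.0
grasp_force: 0.5
```

Request:
servo_tool:
  deltas:
    - {"x":0.3,"y":0,"z":0,"rx":0,"ry":0,"rz":0,"gripper":-1}
    - {"x":0.6,"y":0,"z":0,"rx":0,"ry":0,"rz":0,"gripper":-1}
    - {"x":1,"y":0,"z":0,"rx":0,"ry":0,"rz":0,"gripper":-1}
    - {"x":1,"y":0,"z":0,"rx":0,"ry":0,"rz":0,"gripper":-1}
  newtons: 60

```text
clock: 17.0
eef_pos: [510.4, 213.8, 25.0]
tcp_rot: [3.142, -0.0, 1.519]
contact_force: [-0.9, 0.0, 0.5]
opening: -0.001
grasp_force: 0.5
```

Request:
servo_tool:
  deltas:
    - {"x":0.3,"y":0,"z":0,"rx":0,"ry":0,"rz":0,"gripper":-1}
    - {"x":0.6,"y":0,"z":0,"rx":0,"ry":0,"rz":0,"gripper":-1}
    - {"x":1,"y":-0.1,"z":0,"rx":0,"ry":0,"rz":0,"gripper":-1}
    - {"x":1,"y":-0.1,"z":0,"rx":0,"ry":0,"rz":0,"gripper":-1}
  newtons: 60

```text
clock: 17.4
eef_pos: [511.4, 213.7, 25.0]
tcp_rot: [3.142, -0.0, 1.519]
contact_force: [-1.0, 1.0, 0.3]
opening: -0.002
grasp_force: 0.5
```

Request:
servo_tool:
  deltas:
    - {"x":0.3,"y":0,"z":0,"rx":0,"ry":0,"rz":0,"gripper":-1}
    - {"x":0.6,"y":0,"z":0,"rx":0,"ry":0,"rz":0,"gripper":-1}
    - {"x":1,"y":-0.1,"z":0,"rx":0,"ry":0,"rz":0,"gripper":-1}
    - {"x":1,"y":-0.1,"z":0,"rx":0,"ry":0,"rz":0,"gripper":-1}
  newtons: 60

```text
clock: 17.8
eef_pos: [511.7, 213.5, 24.9]
tcp_rot: [-3.14, 0.0, 1.519]
contact_force: [-2.8, 0.4, 2.4]
opening: -0.001
grasp_force: 2.5
```

```bash
python3 - <<'E'
from h import *; from rig import r
p=r.camera_params("wrist"); im=r.grab_frame("wrist"); cv2.imwrite("pics/w6.png",im); print(r.sense()["contact_force"])
c=brass(im,(150,0,300,384)); X=ray(p,c,35)[:,:2]; print(cv2.boundingRect(c),cv2.minAreaRect(X.astype(np.float32)))
E
```

```text
[-5.14956191  1.22029755  3.04764987]
(280, 121, 143, 200) ((554.4442138671875, 228.45123291015625), (99.02574157714844, 58.960693359375), 87.1847915649414)
```

View pics/w6.png

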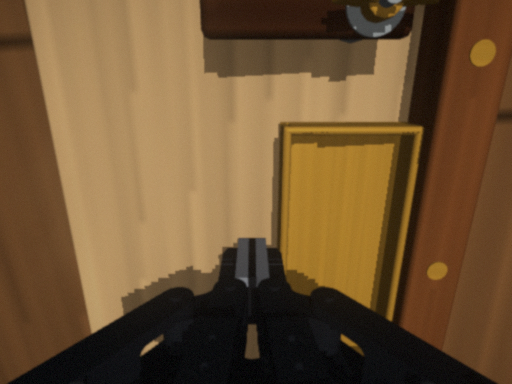

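The tray meets the fence (edge at about (415,200)), square to it. Building up the push in small steps.

Request:
servo_tool:
  deltas:
    - {"x":0.3,"y":0,"z":0,"rx":0,"ry":0,"rz":0,"gripper":-1}
    - {"x":0.3,"y":0,"z":0,"rx":0,"ry":0,"rz":0,"gripper":-1}
    - {"x":0.3,"y":0,"z":0,"rx":0,"ry":0,"rz":0,"gripper":-1}
  newtons: 60

```text
clock: 18.15
eef_pos: [511.8, 213.5, 24.9]
tcp_rot: [-3.14, 0.0, 1.519]
contact_force: [-5.5, 1.4, 2.4]
opening: 0.003
grasp_force: 3.3
```

```bash
python3 - <<'E'
from rig import r
for i in range(4): r.grab_frame("top"); s=r.sense(); print(s["clock"],s["contact_force"],s["eef_pos"])
E
```

```text
18.2 [-6.11277263  0.2786547   3.27451436] [511.78294403 213.51730922  24.84917829]
18.25 [-5.71919969  0.63579359  2.72590753] [511.79802455 213.51989973  24.83402833]
18.3 [-6.12150945  0.54706492  3.29342417] [511.77401563 213.49853676  24.82722274]
18.35 [-6.28742382  0.90041108  2.13245813] [511.81035694 213.50996269  24.84722163]
```

Request:
servo_tool:
  deltas:
    - {"x":0.3,"y":0,"z":0,"rx":0,"ry":0,"rz":0,"gripper":-1}
    - {"x":0.6,"y":0,"z":0,"rx":0,"ry":0,"rz":0,"gripper":-1}
    - {"x":0.9,"y":0,"z":0,"rx":0,"ry":0,"rz":0,"gripper":-1}
    - {"x":0.9,"y":0,"z":0,"rx":0,"ry":0,"rz":0,"gripper":-1}
    - {"x":0.9,"y":0,"z":0,"rx":0,"ry":0,"rz":0,"gripper":-1}
  newtons: 60

```text
clock: 18.85
eef_pos: [511.9, 213.5, 24.8]
tcp_rot: [-3.139, 0.001, 1.519]
contact_force: [-9.0, 1.7, 5.7]
opening: -0.001
grasp_force: 5.1
```

Request:
servo_tool:
  deltas:
    - {"x":0.3,"y":0,"z":0.1,"rx":0,"ry":0,"rz":0,"gripper":-1}
    - {"x":0.6,"y":0,"z":0.2,"rx":0,"ry":0,"rz":0,"gripper":-1}
    - {"x":0.8,"y":0,"z":0.2,"rx":0,"ry":0,"rz":0,"gripper":-1}
    - {"x":0.8,"y":0,"z":0.2,"rx":0,"ry":0,"rz":0,"gripper":-1}
    - {"x":0.8,"y":0,"z":0.2,"rx":0,"ry":0,"rz":0,"gripper":-1}
    - {"x":0.8,"y":0,"z":0.2,"rx":0,"ry":0,"rz":0,"gripper":-1}
  newtons: 60

```text
clock: 19.45
eef_pos: [512.0, 213.5, 24.8]
tcp_rot: [-3.137, 0.001, 1.519]
contact_force: [-10.0, 1.6, 5.7]
opening: 0.002
grasp_force: 6.1
```

```bash
python3 - <<'E'
from rig import r
for i in range(6): r.grab_frame("top"); s=r.sense(); print(s["clock"],s["contact_force"],s["eef_pos"])
E
```

```text
19.5 [-11.86136715   3.15462393   5.27456953] [512.02618851 213.44045776  24.8067258 ]
19.55 [-11.25920318   2.55827278   5.66212639] [511.97639965 213.43944361  24.78938459]
19.6 [-10.77597862   3.78051175   5.32120869] [512.00107665 213.44269545  24.79228171]
19.65 [-10.8988483    2.88790699   6.30476201] [512.02020684 213.44794591  24.81739476]
19.7 [-11.07354299   2.31912077   4.91399401] [512.04755155 213.46054425  24.82035435]
19.75 [-10.83836042   2.74568867   4.9273398 ] [512.01653183 213.46192575  24.83688369]
```

Request:
servo_tool:
  deltas:
    - {"x":0.2,"y":0,"z":0,"rx":0,"ry":0,"rz":0,"gripper":-1}
    - {"x":0.4,"y":0,"z":0.1,"rx":0,"ry":0,"rz":0,"gripper":-1}
    - {"x":0.4,"y":0,"z":0.1,"rx":0,"ry":0,"rz":0,"gripper":-1}
    - {"x":0.4,"y":0,"z":0.1,"rx":0,"ry":0,"rz":0,"gripper":-1}
    - {"x":0.4,"y":0,"z":0.1,"rx":0,"ry":0,"rz":0,"gripper":-1}
    - {"x":0.4,"y":0,"z":0.1,"rx":0,"ry":0,"rz":0,"gripper":-1}
    - {"x":0.4,"y":0,"z":0.1,"rx":0,"ry":0,"rz":0,"gripper":-1}
    - {"x":0.4,"y":0,"z":0.1,"rx":0,"ry":0,"rz":0,"gripper":-1}
    - {"x":0.4,"y":0,"z":0.1,"rx":0,"ry":0,"rz":0,"gripper":-1}
    - {"x":0.4,"y":0,"z":0.1,"rx":0,"ry":0,"rz":0,"gripper":-1}
  newtons: 60

```text
clock: 20.75
eef_pos: [512.1, 213.4, 24.8]
tcp_rot: [-3.137, 0.001, 1.518]
contact_force: [-12.1, 2.8, 6.2]
opening: 0.002
grasp_force: 6.6
```

Request:
servo_tool:
  deltas:
    - {"x":0,"y":0,"z":0,"rx":0,"ry":0,"rz":0,"gripper":-1}
    - {"x":0,"y":0,"z":0,"rx":0,"ry":0,"rz":0,"gripper":-1}
    - {"x":0,"y":0,"z":0,"rx":0,"ry":0,"rz":0,"gripper":-1}
    - {"x":0,"y":0,"z":0,"rx":0,"ry":0,"rz":0,"gripper":-1}
    - {"x":0,"y":0,"z":0,"rx":0,"ry":0,"rz":0,"gripper":-1}
    - {"x":0,"y":0,"z":0,"rx":0,"ry":0,"rz":0,"gripper":-1}
    - {"x":0,"y":0,"z":0,"rx":0,"ry":0,"rz":0,"gripper":-1}
    - {"x":0,"y":0,"z":0,"rx":0,"ry":0,"rz":0,"gripper":-1}
    - {"x":0,"y":0,"z":0,"rx":0,"ry":0,"rz":0,"gripper":-1}
    - {"x":0,"y":0,"z":0,"rx":0,"ry":0,"rz":0,"gripper":-1}
  newtons: 60

```text
clock: 21.75
eef_pos: [512.1, 213.4, 24.8]
tcp_rot: [-3.137, 0.001, 1.518]
contact_force: [-12.2, 2.3, 5.7]
opening: -0.001
grasp_force: 6.6
```

Request:
servo_tool:
  deltas:
    - {"x":0,"y":0,"z":0,"rx":0,"ry":0,"rz":0,"gripper":-1}
    - {"x":0,"y":0,"z":0,"rx":0,"ry":0,"rz":0,"gripper":-1}
    - {"x":0,"y":0,"z":0,"rx":0,"ry":0,"rz":0,"gripper":-1}
    - {"x":0,"y":0,"z":0,"rx":0,"ry":0,"rz":0,"gripper":-1}
    - {"x":0,"y":0,"z":0,"rx":0,"ry":0,"rz":0,"gripper":-1}
    - {"x":0,"y":0,"z":0,"rx":0,"ry":0,"rz":0,"gripper":-1}
    - {"x":0,"y":0,"z":0,"rx":0,"ry":0,"rz":0,"gripper":-1}
    - {"x":0,"y":0,"z":0,"rx":0,"ry":0,"rz":0,"gripper":-1}
    - {"x":0,"y":0,"z":0,"rx":0,"ry":0,"rz":0,"gripper":-1}
    - {"x":0,"y":0,"z":0,"rx":0,"ry":0,"rz":0,"gripper":-1}
  newtons: 60

```text
clock: 22.75
eef_pos: [512.0, 213.4, 24.8]
tcp_rot: [-3.137, 0.001, 1.519]
contact_force: [-12.0, 3.2, 5.8]
opening: -0.003
grasp_force: 6.6
```

```bash
python3 - <<'E'
from h import *; from rig import r
for i in range(3): im=r.grab_frame("wrist"); s=r.sense(); print(s["clock"],s["contact_force"],s["eef_pos"])
p=r.camera_params("wrist"); c=brass(im,(150,0,300,384)); X=ray(p,c,35)[:,:2]; print(cv2.boundingRect(c),cv2.minAreaRect(X.astype(np.float32)))
cv2.imwrite("pics/w7.png",im)
E
```

```text
22.8 [-11.68892761   2.54763225   5.48919229] [512.07362111 213.42530531  24.81626522]
22.85 [-11.59586947   3.74587146   5.16202062] [512.0547228  213.38889861  24.8084587 ]
22.9 [-12.0519123    2.2364224    5.18345197] [512.03154242 213.41213132  24.79697959]
(279, 121, 144, 199) ((554.4468994140625, 228.80160522460938), (98.19581604003906, 59.05018997192383), 87.18144989013672)
```

View pics/w7.png

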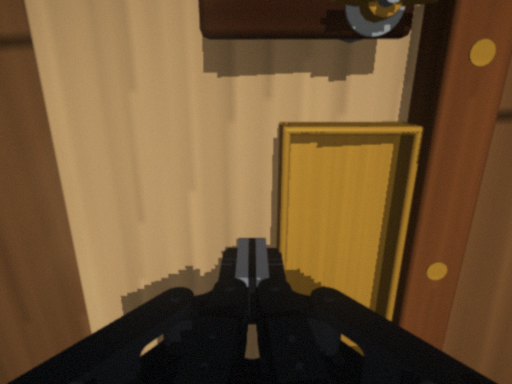

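The tray is flush against the fence (right edge at about (415,200)), square, midway within about 2 mm, and has been pressed steadily at about 12 N for over 3 s.

```bash
python3 -c "
from rig import r
print(r.sign_off())"
```

```text
the job is handed in; nothing more can be done
None
```

I laid the brass pen tray flat on the board against the fence, midway between the turn-buttons to within about 2 mm. I handed the job in with the arm still pressing at about 12 N, after more than three seconds of steady push; the sign-off gave no verdict.

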